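# Roll a copper tube true under a flat block and stop it on the scribed line

### The arm

A 7-joint arm with a two-finger parallel gripper is mounted at the origin on the work surface. World frame = base frame: x ahead of the robot, y to its left, z up, the work surface at z = 0. Lengths are in m, angles in rad, forces in N, time in s.
With the tool pointing down it reaches from about 0.425 to 1.025 m from the base axis. Payload 9.4 kg.
Tool frame: the origin (TCP) lies midway between the tips of the shut fingers; the grasp point (between the pads) lies arm.tcp_to_grasp behind it (arm.tcp_to_grasp is the distance from the TCP to the grasp point, in m); y points along the fingers, x is the direction in which the jaws open and shut, and the axes are right-handed (so a half turn about y gives the same grasp; the last joint's range is limited). The gripper opens to 93 mm and grips with 3 to 60 N. Pads are 15 mm wide; open, the fingers measure 128 mm over their backs; the gripper's body (75 mm by 188 mm) begins 65 mm behind the grasp point.
Start: joints at [-1.276, 0.599, -0.003, 1.599, 0.002, 0.943, -0.08], TCP at [0.263, 0.675, 0.219] pointing down, gripper open.
Joint ranges: [-2.57, 2.57], [-0.35, 1.97], [-1.29, 1.29], [0.11, 2.56], [-1.05, 4.19], [0.11, 1.86], [-2.63, 2.63]. Speed limits (rad/s): [2.22, 2.22, 3.01, 3.01, 3.14, 3.14, 3.14].

### API

Orientations are given as a unit quaternion [x, y, z, w].
In Python, from plant import arm gives the robot as it stands.
- The arm moves only by the tool arm_command, never from a script. Its argument "plan" is a list of rows, each an object with "translation": the shift along the tool's x, y, z in m, a list of three; "yaw": the turn about the tool's y in rad; "grip": the closure, from 0 (fully open) to 1 (shut). In form: [{"translation": [x, y, z], "yaw": yaw, "grip": grip}, ...]. A call has exactly 5 rows; each row is the pose to reach, as a shift and turn from the pose commanded when the call began, along the tool's axes at that moment; what a row does not reach only later rows make up. A row lasts 1/12 s, in which the tool goes at most 41.7 mm and 7.16 degrees, less where a joint would pass 70% of its speed; a pose out of reach is approached as far as the arm can. A call with a gripper value outside its range is refused whole. The fingers move at their own pace and stop on an object; "force" is the grip in N (left out, the last holds). Time passes only in rows, so rows that repeat a pose let the fingers close, or fill a call up. It gives the time, the measured TCP pose, the force and the opening at its end, in the units of the state.
- arm.get_obs(): the state, without advancing time (a new reading comes with each control period).
- arm.capture(name): name is "scene" or "top" or "wrist"; returns the picture (420x560x3 uint8, red, green, blue); there is no depth.
- arm.get_calibration(name): a dict with "fx", "fy", "cx", "cy" (pixels), "camera_from_world" (4x4, takes a point from world to camera coordinates). Camera axes: x right, y down, z forward; pixel columns grow to the right and rows downward; lengths in m; the calibration is good to about 2 mm. A picture is of the moment at which its call begins: read the wrist's pose just before it. get_calibration takes no time and is no camera call; for the wrist camera it gives the pose at the moment of the call.
- arm.hand_in(): hands the job in, once; it reports no verdict.
The state is a dict: "time": time; "joints": joint angles; "joint_vel": joint speeds; "effort": joint torques, N m; "tcp_pos": TCP position; "ee_rot": TCP orientation; "wrist_force": force on the tool from outside, world axes, zero at the start; "wrist_torque": the same for the moment, N m; "width": opening from 0.0 (shut) to 1.0 (fully open).
Only numpy, scipy, OpenCV 4.12 (cv2) and the standard library are available. Lean on these libraries where they do the work, as an engineer would, in place of code of your own. Each camera call takes 0.05 s, during which the arm holds its last target.

### The job

True up the copper tube that lies on the steel plate: take the flat wooden block by its handle, press it level on top of the tube with about one kilogram (10 N; under 2 N does nothing, over 20 N crushes the tube) and, keeping it pressed, roll the tube along the plate under the block to the scribed line. Do not touch the tube with the gripper or let it run loose; leave it lying on the plate with its axis over the line and parallel to it. Then lay the block flat in the middle of its cork mat and let go; leave everything else on the bench as it is.

Things in the scene. Friction and masses are not known exactly. Their poses are not given: they have to be found in the camera images.
- plate: flat steel bench plate, 240 mm long (its x) by 160 mm wide (its y), fixed, on four rubber feet squashed by 0 to 3 mm, so its top lies 21 to 24 mm over the bench. Origin: at its middle, 24 mm under the top face. One dark line, 2 mm wide, is scribed across its full width 45 mm from the middle towards +x
- line (a point): middle of the scribed line, on the plate's top face; same axes as the plate: the line runs along y, the tube is to be rolled towards +x
- tube: thin-walled copper tube, 20 mm outside diameter, 140 mm long, about 0.1 kg, lying on the plate 70 to 90 mm before (-x of) the line, nearly parallel to it. Origin: on its axis at mid length; its y runs along the tube, x and z turn as it rolls. Under a pressed block it rolls about half as far as the block moves; left on the plate it stays. Hard: 1 mm of further descent adds some 10 to 20 N
- block: flat hardwood block, about 0.16 kg: base 120 mm long (its x) by 64 mm wide (its y), 16 mm thick, flat underside; across its middle an upright handle rib 18 mm thick (along x), 60 mm wide (along y), 36 mm high: 52 mm high in all. Origin: centre of its underside, z up. It starts flat on the cork mat, middle to middle within 15 mm
- handle (a point): place to grip the block's rib: in its middle, 37 mm above the underside and 15 mm below the rib's top; the rib is gripped across its 18 mm, that is along the block's x
- cork: cork mat 160 mm long (its x) by 100 mm wide (its y), 5 mm thick, fixed on the bench to the left or right of the plate. Origin: centre of its underside
- dapping_block: wooden dapping block, a 66 mm cube with round hollows; origin: centre of its underside
- pliers: pliers with long jaws and green grips, 170 mm long, 14 mm high, lying; origin at the pivot
- cutters: side cutters with short jaws and green grips, 145 mm long, 14 mm high, lying; origin at the pivot
- wire_coil: coil of aluminium wire, 102 mm across, 21 mm high, lying; origin: centre of its underside
- wire_spool: spool of copper wire, 64 mm across, 44 mm high, standing on its flange; origin: centre of its underside
- hammer: small hammer, 240 mm long with wooden handle, 26 mm high, lying; origin at half its length, underside
- steel_mandrel: stepped steel mandrel, 68 mm across at the foot and 180 mm high, standing; origin: centre of its underside
- bangle: narrow copper band, 66 mm across, 14 mm high, lying flat; origin: centre of its underside
There are look-alikes about, which are no part of the job. There is more than one size of the tube; the job needs the largest.

How it is judged:
On the way, in this order (a step that is already met when the one before it is completed fails the run):
1. the block presses from above on the tube, with more than 2 N, where the tube lies (contact force between block and tube above 2 N and z of block in the frame of plate above 0.04 m and angle between block's own z axis and vertical below 0.25 rad and distance of tube from where it was at the start of the episode below 0.02 m), for 0.1 s.
2. the tube, rolling, is 25 to 45 mm before the line and still pressed with more than 2 N (contact force between block and tube above 2 N and z of block in the frame of plate above 0.04 m and angle between block's own z axis and vertical below 0.25 rad and x of tube in the frame of line between -0.045 and -0.025 m), for 0.1 s.
3. the tube has come within 4 mm of the line while pressed with more than 2 N (contact force between block and tube above 2 N and z of block in the frame of plate above 0.04 m and angle between block's own z axis and vertical below 0.25 rad and x of tube in the frame of line between -0.004 and 0.004 m), for 0.1 s.
At the end, for the whole second after the job is handed in: the tube lies at rest on the plate, its axis within 4 mm of the line's middle, parallel to it within 5 degrees and not shifted more than 30 mm lengthways; the block lies flat, at rest and released on the cork mat, its middle within 30 mm of the mat's (x of tube in the frame of line between -0.004 and 0.004 m and angle between the y axis of tube and the y axis of plate, either way round below 0.09 rad and y of tube in the frame of line between -0.03 and 0.03 m and z of tube in the frame of line between 0.006 and 0.014 m and linear speed of each of tube, block below 0.01 m/s and horizontal distance between block and cork below 0.03 m and z of block in the frame of cork below 0.009 m and angle between block's own z axis and vertical below 0.06 rad); the robot touches nothing.
It fails at once if the tube is pressed by the block with more than 20 N (contact force between block and tube above 20 N).
It fails at once if the gripper or arm touches the tube (contact force between any of the fingers, the arm and tube above 0.5 N).
It fails at once if the tube runs loose: faster than 60 mm/s with nothing pressing on it (linear speed of tube above 0.06 m/s and contact force between block and tube below 0.2 N).
It fails at once if something else on the bench is moved by more than 15 mm (distance of any of dapping_block, pliers, cutters, wire_coil, wire_spool, hammer, steel_mandrel, bangle from where it was at the start of the episode above 0.015 m).
It also fails if it takes over 58 s, if anything falls off the work surface, if the arm or the gripper's body presses on something with over 40 N, if the wrist force passes 120 N, or if a joint passes its speed limit or range.

## Working session

There is one attempt and no reset: what is moved stays moved. The work goes in short steps, Python scripts to look and compute and a tool call to move; the robot and the scene stay as the last step left them, time stands still between calls to the robot, and variables do not carry over. Pictures are saved under pics/ and viewed, and the job is handed in when it is done.

Besides the shell and the picture viewer there is one more tool, called after "Call:" as name([rows], argument=value, ...), one row to a line, values as JSON. arm_command: Moves the arm, as the interface text tells. Its arguments: {"type":"object","properties":{"plan":{"type":"array"},"force":{"type":"number"}},"required":["plan"]}

```bash
ls; mkdir -p pics; python3 - <<'E'
from plant import arm
import cv2
print(arm.get_obs()); print(arm.tcp_to_grasp)
for n in("scene","top","wrist"):
    c=arm.get_calibration(n); print(n,c)
    cv2.imwrite(f"pics/{n}0.png",arm.capture(n)[:,:,::-1])
E
```

```text
pics
{'time': 0.0, 'joints': array([-1.27568848,  0.60014229, -0.00253418,  1.60011228,  0.00178215,
        0.94292465, -0.07981693]), 'joint_vel': array([ 0.00112638, -0.00056896,  0.00068554, -0.00075648,  0.00083509,
        0.0001416 ,  0.00100496]), 'effort': array([-4.76302685e-04, -7.65057564e+01,  1.49715688e+00, -2.52335358e+01,
       -5.24096307e-02,  1.71502051e-02,  1.73836333e-04]), 'tcp_pos': array([0.2632324 , 0.67499791, 0.21775399]), 'ee_rot': array([ 0.58415189,  0.39854036, -0.39940776, -0.58344288]), 'wrist_force': array([ 0.22891946,  0.3060302 , -0.43795739]), 'wrist_torque': array([-0.00155945,  0.00136018,  0.03009826]), 'width': 1.003157676375464}
0.0188
scene {'fx': 494.07202877202485, 'fy': 494.07202877202485, 'cx': 280.9486024080612, 'cy': 209.3683642668099, 'camera_from_world': array([[ 0.59233985,  0.80540477,  0.02136968, -0.36307155],
       [ 0.50333937, -0.34921299, -0.79037951, -0.23377364],
       [-0.62911285,  0.47892948, -0.6122447 ,  1.63920811],
       [ 0.        ,  0.        ,  0.        ,  1.        ]])}
top {'fx': 466.3164736824564, 'fy': 466.3164736824564, 'cx': 272.05315528317635, 'cy': 208.37595332494223, 'camera_from_world': array([[-0.00494104, -0.99977527,  0.0206154 ,  0.00961306],
       [-0.99402485,  0.00266253, -0.10912157,  0.56023427],
       [ 0.10904215, -0.0210314 , -0.99381461,  1.10435433],
       [ 0.        ,  0.        ,  0.        ,  1.        ]])}
wrist {'fx': 324.4124618730168, 'fy': 324.4124618730168, 'cx': 273.57448472130943, 'cy': 209.55974057073266, 'camera_from_world': array([[ 0.36278808,  0.93187087, -0.0012189 , -0.72398474],
       [ 0.89952212, -0.34985208,  0.26165528, -0.03055102],
       [ 0.24340249, -0.09602185, -0.96516062,  0.39029863],
       [ 0.        ,  0.        ,  0.        ,  1.        ]])}
```

View pics/scene0.png

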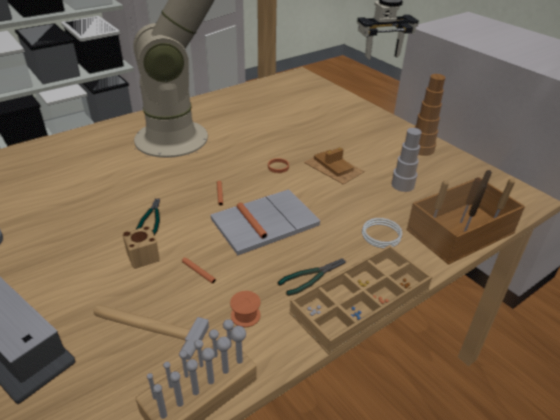

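View pics/top0.png

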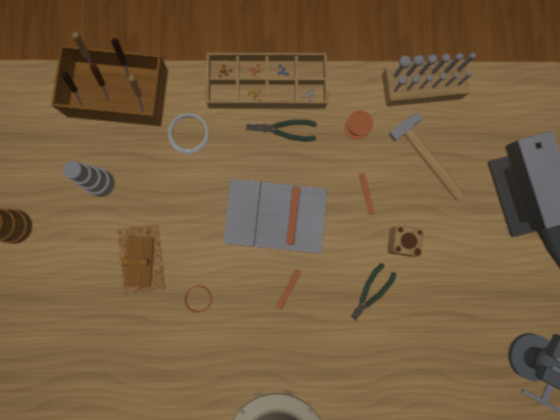

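View pics/wrist0.png

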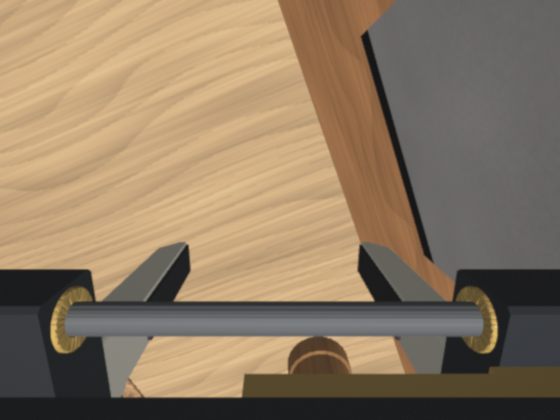

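The top view shows the plate at about (275,215), its scribed line at about (257,215), the tube on it at (293,216), and the cork with the block at (141,260). The loose thin tubes at (366,193) and (288,289) are look-alikes. I'll zoom in next.

```bash
python3 - <<'E'
import cv2,numpy as np
t=cv2.imread("pics/top0.png"); s=cv2.imread("pics/scene0.png")
a=cv2.resize(t[170:310,105:345],None,fx=3.2,fy=3.2,interpolation=cv2.INTER_CUBIC)
cv2.imwrite("pics/topz.png",a)
b=cv2.resize(s[140:260,200:370],None,fx=4.5,fy=4.5,interpolation=cv2.INTER_CUBIC)
cv2.imwrite("pics/scenez.png",b)
E
```

```text
(no output)
```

View pics/topz.png

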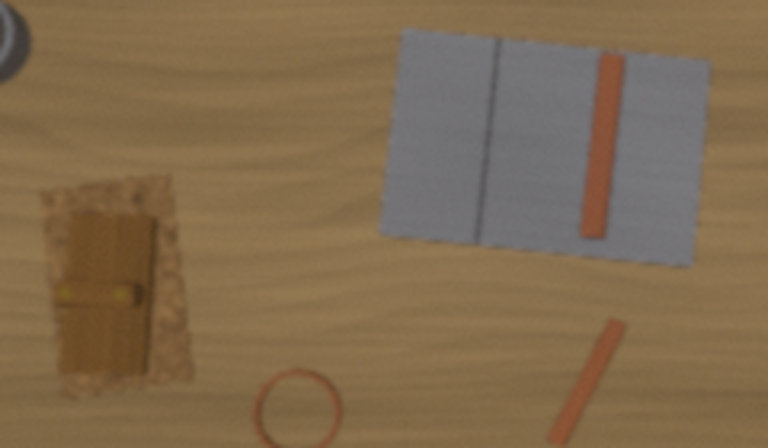

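View pics/scenez.png

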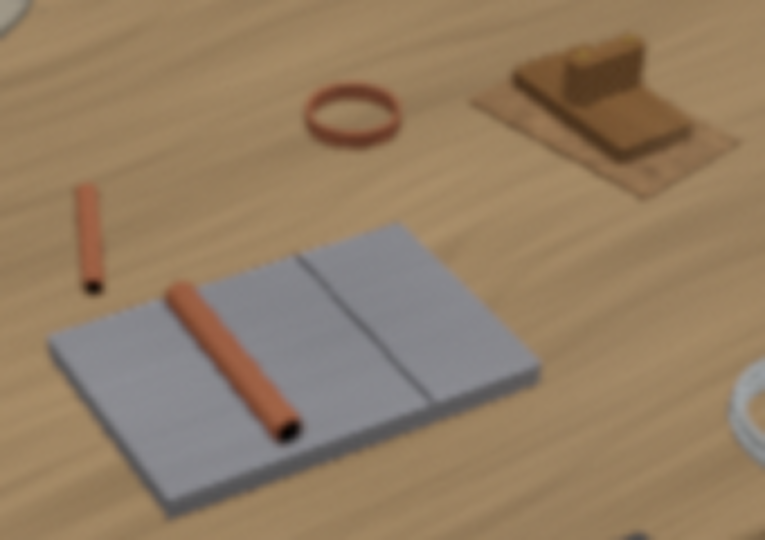

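The zooms show that the rib crosses the block's middle along image x. The block's long axis runs roughly along world x. The plate's +x runs roughly along world +y, and the line is on that side.

```bash
cat > h.py <<'E'
import numpy as np,cv2
def ray(c,u,v):
    T=np.array(c["camera_from_world"]);R=T[:3,:3];t=T[:3,3]
    o=-R.T@t; d=R.T@np.array([(u-c["cx"])/c["fx"],(v-c["cy"])/c["fy"],1.]); return o,d
def onz(c,u,v,z):
    o,d=ray(c,u,v); return (o+d*(z-o[2])/d[2])
def tri(c1,p1,c2,p2):
    A=[];b=[]
    for c,p in((c1,p1),(c2,p2)):
        o,d=ray(c,*p);d=d/np.linalg.norm(d);P=np.eye(3)-np.outer(d,d);A.append(P);b.append(P@o)
    return np.linalg.lstsq(np.vstack(A),np.hstack(b),rcond=None)[0]
def proj(c,p):
    q=np.array(c["camera_from_world"])@np.append(p,1);return c["fx"]*q[0]/q[2]+c["cx"],c["fy"]*q[1]/q[2]+c["cy"]
def big(m):
    cs,_=cv2.findContours(m.astype(np.uint8),cv2.RETR_EXTERNAL,cv2.CHAIN_APPROX_NONE)
    return max(cs,key=cv2.contourArea)
E
python3 - <<'E'
from plant import arm
import cv2,numpy as np
from h import *
c=arm.get_calibration("top"); im=cv2.imread("pics/top0.png")
hsv=cv2.cvtColor(im,cv2.COLOR_BGR2HSV).astype(int)
for n,p in dict(plate=(275,190),line=(257,215),tube=(293,216),block=(137,250),rib=(146,262),cork=(158,280),wood=(200,250)).items(): print(n,hsv[p[1],p[0]])
reg=np.zeros(im.shape[:2],bool);reg[170:260,215:335]=1
H,S,V=hsv[...,0],hsv[...,1],hsv[...,2]
tube=reg&(H<12)&(S>110)
plate=reg&((S<60)|tube)
k=big(tube);r=cv2.minAreaRect(k);print("tube",r,cv2.contourArea(k))
def ax(pts,z):
    w=np.array([onz(c,*p,z)[:2] for p in pts]);return w
ys,xs=np.nonzero(tube)
m=ax([(xs.mean(),ys.mean())],.0325)[0]
w=ax(np.c_[xs,ys],.0325);e,vv=np.linalg.eigh(np.cov(w.T));print("tube world",m,w.mean(0),vv[:,1],np.sqrt(e*12))
k=big(plate);r=cv2.minAreaRect(k);b=cv2.boxPoints(r);print(r);wb=ax(b,.0225);print("plate",wb,wb.mean(0))
for i in range(4): d=wb[(i+1)%4]-wb[i];print(np.linalg.norm(d),np.arctan2(d[1],d[0]))
ln=reg&(S<90)&(V<95); n,l,st,ce=cv2.connectedComponentsWithStats(ln.astype(np.uint8));print(st,ce,V[215,250:264])
E
```

```text
plate [130   6 119]
line [150   3  91]
tube [ 10 147 134]
block [ 15 158 110]
rib [ 16 160  97]
cork [ 16 136 124]
wood [ 18 117 137]
tube ((292.83538818359375, 214.98170471191406), (6.736323833465576, 56.76181411743164), 6.34019136428833) 321.0
tube world [ 0.54387927 -0.0429254 ] [ 0.5440355  -0.04294491] [-0.99239938  0.12305882] [0.01624679 0.13912783]
((275.1917724609375, 215.67808532714844), (98.7177505493164, 65.06159210205078), 6.009006023406982)
plate [[ 0.47729932  0.1274892 ]
 [ 0.63633535  0.11178762]
 [ 0.61016562 -0.13031404]
 [ 0.45122784 -0.11085174]] [ 5.43757035e-01 -4.72240025e-04]
0.15980925618811698 -0.09841074180475244
0.24351195365816236 -1.67847222549059
0.1601249543506322 3.0197468933328793
0.23976264038719775 1.4618421539430153
[[     0      0    560    420 235168]
 [   260    187      1      1      1]
 [   259    193      1      2      2]
 [   259    196      1      2      2]
 [   258    201      1      6      6]
 [   257    211      2      5      6]
 [   256    220      1      2      2]
 [   256    223      1      2      2]
 [   255    229      2      6      7]
 [   254    238      1      2      2]
 [   254    242      1      2      2]] [[279.50310842 209.49903048]
 [260.         187.        ]
 [259.         193.5       ]
 [259.         196.5       ]
 [258.         203.5       ]
 [257.16666667 212.66666667]
 [256.         220.5       ]
 [256.         223.5       ]
 [255.14285714 231.14285714]
 [254.         238.5       ]
 [254.         242.5       ]] [116 115 115 115 114 113  98  91 105 110 115 112 114 116]
```

```bash
python3 - <<'E'
from plant import arm
import cv2,numpy as np
from h import *
c=arm.get_calibration("top"); im=cv2.imread("pics/top0.png")
hsv=cv2.cvtColor(im,cv2.COLOR_BGR2HSV).astype(float);g=hsv[...,2]
P=[]
for v in range(186,242):
    x0=257-(v-215)*(-0.105)
    xs=np.arange(int(x0)-4,int(x0)+6);w=np.clip(113-g[v,xs]-4,0,None)
    if w.sum()>10:P.append(((xs*w).sum()/w.sum(),v))
P=np.array(P);L=np.array([onz(c,*p,.0225)[:2] for p in P])
def fit(w):
    vx,vy,x,y=cv2.fitLine(w.astype(np.float32),cv2.DIST_HUBER,0,.01,.01).ravel();return np.array([x,y]),np.array([vx,vy])*np.sign(vx)
lm,ld=fit(L);print("line",lm,ld,np.arctan2(ld[1],ld[0]))
# tube centre by rows, saturation weights
Q=[]
for v in range(190,240):
    x0=293-(v-215)*.11;xs=np.arange(int(x0)-8,int(x0)+9);w=np.clip(hsv[v,xs,1]-40,0,None);Q.append(((xs*w).sum()/w.sum(),v))
tm,td=fit(np.array([onz(c,*p,.0325)[:2] for p in Q]));print("tube",tm,td,np.arctan2(td[1],td[0]))
n=np.array([-ld[1],ld[0]]);print("tube x in line frame",(tm-lm)@n, "n",n)
# block+cork
H,S,V=[hsv[...,i] for i in range(3)]
reg=np.zeros(g.shape,bool);reg[222:300,112:172]=1
print(V[275,112:172].astype(int));print(S[275,112:172].astype(int));print(V[245,112:172].astype(int))
E
```

```text
line [0.5459931  0.04453934] [ 0.99433213 -0.10631867] -0.106520005
tube [ 0.54510605 -0.04301729] [ 0.99235296 -0.12343264] -0.123748235
tube x in line frame -0.08715468 n [0.10631867 0.99433213]
[130 127 127 127 127 128 127 131 128 124 120 117 116 112 113 110 109 108
 108 108 110 112 110 109 109 111 111 111 106 105 106 107 106 105 103 102
 105 104  92  91 110 119 118 114 117 120 122 120 122 124 123 116 119 129
 131 131 131 131 131 134]
[114 118 116 114 120 118 118 115 120 119 130 144 156 164 158 160 157 172
 168 163 162 162 162 159 166 165 161 161 164 163 161 160 161 170 161 165
 160 162 169 149 139 135 136 134 135 134 134 136 134 134 131 130 120 121
 119 115 117 115 117 112]
[140 140 140 141 139 139 136 130 125 121 115 109 109 110 112 112 109 109
 108 108 108 109 111 112 111 109 110 111 112 108 107 108 106 107 107 105
 104 103 105 102  93  97 114 129 125 120 114 114 127 138 143 144 142 142
 143 142 142 142 142 143]
```

```bash
python3 - <<'E'
from plant import arm
import cv2,numpy as np
from h import *
from scipy.spatial.transform import Rotation as R
c=arm.get_calibration("top")
f=lambda x,y,z:onz(c,105+x/3.2-.34,170+y/3.2-.34,z)
for p in [(72,212),(152,214),(144,375),(60,373)]: print(f(*p,.021))
print("cork");q=[f(*p,.005) for p in [(40,190),(170,175),(192,380),(65,396)]];print(np.array(q),np.mean(q,0))
print("rib",[f(*p,.057) for p in [(62,292),(140,294)]])
o=arm.get_obs();print(R.from_quat(o["ee_rot"]).as_matrix().round(3))
E
```

```text
[0.49513884 0.3587702  0.021     ]
[0.49338832 0.2984649  0.021     ]
[0.37287116 0.30165778 0.021     ]
[0.37473287 0.36423125 0.021     ]
cork
[[0.51296569 0.38831093 0.005     ]
 [0.52418663 0.28910548 0.005     ]
 [0.36800032 0.26908592 0.005     ]
 [0.3566219  0.36463901 0.005     ]] [0.44044364 0.32778534 0.005     ]
rib [array([0.43501882, 0.3539752 , 0.057     ]), array([0.43328581, 0.29738108, 0.057     ])]
[[ 0.363 -0.    -0.932]
 [ 0.932 -0.001  0.363]
 [-0.001 -1.    -0.   ]]
```

```bash
cat > go.py <<'E'
import sys,numpy as np
from plant import arm
from scipy.spatial.transform import Rotation as R
# usage: go.py x y z angle(tool x world angle)
o=arm.get_obs();M=R.from_quat(o["ee_rot"]).as_matrix();p=o["tcp_pos"]
a=np.arctan2(M[1,0],M[0,0])
print("t",round(o["time"],2),"pos",p.round(4),"xang",round(a,4),"tilt",np.round(M[:2,1],4),"w",round(o["width"],3),"F",o["wrist_force"].round(2),"T",o["wrist_torque"].round(3),"q7",o["joints"][6].round(2))
if len(sys.argv)>1:
    t=np.array([float(v) for v in sys.argv[1:5]])
    print("shift",(M.T@(t[:3]-p)).round(4),"yaw",round(-(t[3]-a),4))
E
echo
```

Call:
arm_command([
  {"translation": [-0.026,0,-0.0286],"yaw": 0.123,"grip": 0},
  {"translation": [-0.052,0,-0.0572],"yaw": 0.246,"grip": 0},
  {"translation": [-0.078,0,-0.0858],"yaw": 0.37,"grip": 0},
  {"translation": [-0.104,0,-0.1144],"yaw": 0.493,"grip": 0},
  {"translation": [-0.13,0,-0.143],"yaw": 0.616,"grip": 0},
], force=40)

```text
time: 0.57
tcp_pos: [0.3498, 0.5005, 0.2185]
ee_rot: [0.678, 0.201, -0.201, -0.678]
wrist_force: [1.3, 0.4, -0.1]
width: 0.999
```

```bash
python3 go.py 0.434 0.329 0.20 -0.033
```

```text
t 0.57 pos [0.3498 0.5005 0.2185] xang 0.577 tilt [-0.0001 -0.0002] w 0.999 F [ 1.28  0.44 -0.08] T [-0.004  0.019 -0.008] q7 -0.37
shift [-0.023   0.0185 -0.1897] yaw 0.61
```

Call:
arm_command([
  {"translation": [-0.005,0.004,-0.038],"yaw": 0.122,"grip": 0},
  {"translation": [-0.009,0.008,-0.076],"yaw": 0.244,"grip": 0},
  {"translation": [-0.014,0.012,-0.114],"yaw": 0.366,"grip": 0},
  {"translation": [-0.0185,0.015,-0.152],"yaw": 0.488,"grip": 0},
  {"translation": [-0.023,0.0185,-0.19],"yaw": 0.61,"grip": 0},
])

```text
time: 0.98
tcp_pos: [0.4352, 0.3294, 0.2001]
ee_rot: [-0.707, 0.012, -0.012, 0.707]
wrist_force: [0.7, 0.5, -0.0]
width: 1.003
```

```bash
python3 go.py; python3 - <<'E'
from plant import arm
import cv2,pickle
c=arm.get_calibration("wrist");cv2.imwrite("pics/w1.png",arm.capture("wrist")[:,:,::-1]);pickle.dump(c,open("w1.pkl","wb"))
E
```

```text
t 0.98 pos [0.4352 0.3294 0.2001] xang -0.0327 tilt [0.0001 0.0001] w 1.003 F [ 0.73  0.49 -0.02] T [ 0.004  0.011 -0.108] q7 -0.55
```

View pics/w1.png

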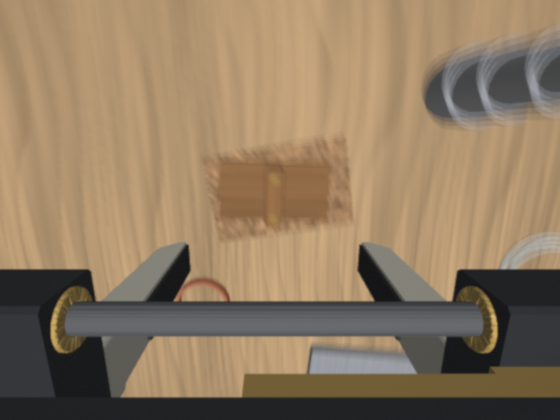

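The wrist view shows the block at cols 219–329, rows 163–219. The rib is centred at about (275,196), and the cork corners are around (205,158), (343,137), (352,217) and (221,241).

```bash
python3 - <<'E'
import pickle,cv2,numpy as np
from h import *
c=pickle.load(open("w1.pkl","rb"));im=cv2.imread("pics/w1.png")
z=cv2.resize(im[130:250,195:360],None,fx=4.8,fy=4.8,interpolation=cv2.INTER_CUBIC);cv2.imwrite("pics/w1z.png",z)
E
```

```text
(no output)
```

View pics/w1z.png

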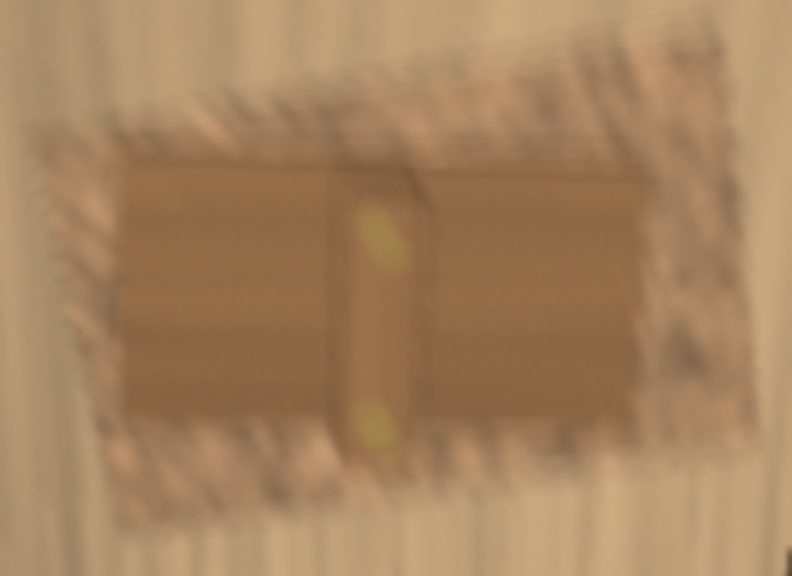

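```bash
python3 - <<'E'
import pickle,numpy as np
from h import *
c=pickle.load(open("w1.pkl","rb"))
f=lambda x,y,z:onz(c,195+(x+.5)/4.8-.5,130+(y+.5)/4.8-.5,z)[:2]
b=np.array([f(*p,.021) for p in [(122,163),(643,176),(633,420),(122,412)]]);print(b,b.mean(0))
for i,j in((0,1),(3,2)):d=b[j]-b[i];print(np.linalg.norm(d),np.arctan2(d[1],d[0]))
print("rib",f(382,330,.057),f(347,330,.057),f(415,330,.057),f(382,195,.057),f(382,465,.057))
k=np.array([f(*p,.005) for p in [(40,135),(722,30),(760,432),(115,535)]]);print("cork",k,k.mean(0))
for i,j in((0,1),(3,2)):d=k[j]-k[i];print(np.linalg.norm(d),np.arctan2(d[1],d[0]))
E
```

```text
[[0.3787679  0.36070337]
 [0.49392657 0.3540958 ]
 [0.49228751 0.29775784]
 [0.3744521  0.30351677]] [0.43485852 0.32901844]
0.11534808303245497 -0.057315180451095495
0.11797605481312227 -0.04883379376878532
rib [0.43518118 0.3293726 ] [0.42805541 0.32960414] [0.4419     0.32915428] [0.43605843 0.35694121] [0.43426226 0.3004941 ]
cork [[0.35770174 0.36584102]
 [0.51406208 0.38438745]
 [0.52565296 0.28891305]
 [0.36746322 0.26751173]] [0.44122    0.32666331]
0.15745642817587918 0.11806173879753844
0.15963085640236577 0.1344724846454335
```

Call:
arm_command([
  {"translation": [0,0.035,0],"yaw": 0.01,"grip": 0},
  {"translation": [0,0.07,0],"yaw": 0.01,"grip": 0},
  {"translation": [0,0.11,0],"yaw": 0.01,"grip": 0},
  {"translation": [0,0.145,0],"yaw": 0.01,"grip": 0},
  {"translation": [0,0.16,0],"yaw": 0.01,"grip": 0},
])

```text
time: 1.45
tcp_pos: [0.4332, 0.3303, 0.0363]
ee_rot: [0.708, -0.014, 0.012, -0.706]
wrist_force: [1.1, -0.3, 0.5]
width: 0.996
```

Call:
arm_command([
  {"translation": [0,0.007,0],"yaw": 0,"grip": 0},
  {"translation": [0,0.0145,0],"yaw": 0,"grip": 0},
  {"translation": [0,0.0145,0],"yaw": 0,"grip": 0.4},
  {"translation": [0,0.0145,0],"yaw": 0,"grip": 1},
  {"translation": [0,0.0145,0],"yaw": 0,"grip": 1},
], force=55)

```text
time: 1.87
tcp_pos: [0.4354, 0.3317, 0.0268]
ee_rot: [-0.707, 0.013, -0.014, 0.707]
wrist_force: [-1.2, 0.0, -0.4]
width: 0.834
```

```bash
python3 go.py
```

```text
t 1.87 pos [0.4354 0.3317 0.0268] xang -0.0368 tilt [0.0014 0.0013] w 0.834 F [-1.24  0.01 -0.39] T [-0.065  0.045 -0.041] q7 -0.44
```

Call:
arm_command([
  {"translation": [0,0,0],"yaw": 0,"grip": 1},
  {"translation": [0,0,0],"yaw": 0,"grip": 1},
  {"translation": [0,0,0],"yaw": 0,"grip": 1},
  {"translation": [0,0,0],"yaw": 0,"grip": 1},
  {"translation": [0,0,0],"yaw": 0,"grip": 1},
])

```text
time: 2.28
tcp_pos: [0.4348, 0.3312, 0.0259]
ee_rot: [-0.707, 0.013, -0.013, 0.707]
wrist_force: [0.2, -0.1, -0.4]
width: 0.475
```

Call:
arm_command([
  {"translation": [0,0,0],"yaw": 0,"grip": 1},
  {"translation": [0,0,0],"yaw": 0,"grip": 1},
  {"translation": [0,0,0],"yaw": 0,"grip": 1},
  {"translation": [0,0,0],"yaw": 0,"grip": 1},
  {"translation": [0,0,0],"yaw": 0,"grip": 1},
])

```text
time: 2.7
tcp_pos: [0.4346, 0.3311, 0.0256]
ee_rot: [0.707, -0.013, 0.013, -0.707]
wrist_force: [-1.1, -0.4, -0.2]
width: 0.194
```

```bash
python3 go.py
```

```text
t 2.7 pos [0.4346 0.3311 0.0256] xang -0.0368 tilt [-0.0003 -0.0002] w 0.194 F [-1.12 -0.37 -0.25] T [-0.058  0.189 -0.006] q7 -0.44
```

Call:
arm_command([
  {"translation": [0,-0.01,0],"yaw": 0,"grip": 1},
  {"translation": [0,-0.035,0],"yaw": 0,"grip": 1},
  {"translation": [0,-0.07,0],"yaw": 0,"grip": 1},
  {"translation": [0,-0.1,0],"yaw": 0,"grip": 1},
  {"translation": [0,-0.12,0],"yaw": 0,"grip": 1},
], force=60)

```text
time: 3.12
tcp_pos: [0.4353, 0.3311, 0.1487]
ee_rot: [-0.706, 0.013, -0.014, 0.707]
wrist_force: [-0.2, 0.4, -1.5]
width: 0.193
```

```bash
python3 go.py 0.5401 -0.0862 0.145 1.455
```

```text
t 3.12 pos [0.4353 0.3311 0.1487] xang -0.0375 tilt [0.0015 0.0014] w 0.193 F [-0.16  0.39 -1.46] T [-0.01   0.099  0.004] q7 -0.51
shift [ 0.1204  0.0033 -0.4131] yaw -1.4925
```

Call:
arm_command([
  {"translation": [0.008,0,-0.0275],"yaw": -0.1,"grip": 1},
  {"translation": [0.016,0,-0.055],"yaw": -0.2,"grip": 1},
  {"translation": [0.024,0.001,-0.0825],"yaw": -0.3,"grip": 1},
  {"translation": [0.032,0.001,-0.11],"yaw": -0.4,"grip": 1},
  {"translation": [0.04,0.001,-0.1377],"yaw": -0.5,"grip": 1},
])

```text
time: 3.53
tcp_pos: [0.4696, 0.1907, 0.1453]
ee_rot: [0.688, 0.164, -0.164, -0.688]
wrist_force: [0.1, -0.7, -1.6]
width: 0.187
```

```bash
python3 go.py 0.5401 -0.0862 0.145 1.455
```

```text
t 3.53 pos [0.4696 0.1907 0.1453] xang 0.4685 tilt [ 0.0004 -0.0002] w 0.187 F [ 0.09 -0.69 -1.65] T [-0.034 -0.002  0.028] q7 0.1
shift [-0.0622  0.0003 -0.2789] yaw -0.9865
```

Call:
arm_command([
  {"translation": [-0.006,0,-0.028],"yaw": -0.1,"grip": 1},
  {"translation": [-0.0125,0,-0.056],"yaw": -0.2,"grip": 1},
  {"translation": [-0.0185,0,-0.084],"yaw": -0.3,"grip": 1},
  {"translation": [-0.025,0,-0.112],"yaw": -0.4,"grip": 1},
  {"translation": [-0.031,0,-0.14],"yaw": -0.493,"grip": 1},
])

```text
time: 3.95
tcp_pos: [0.5045, 0.0512, 0.1452]
ee_rot: [0.627, 0.327, -0.327, -0.627]
wrist_force: [-0.6, -0.7, -2.1]
width: 0.188
```

```bash
python3 go.py 0.5401 -0.0862 0.145 1.455
```

```text
t 3.95 pos [0.5045 0.0512 0.1452] xang 0.9608 tilt [ 0.0003 -0.0006] w 0.188 F [-0.64 -0.73 -2.15] T [-0.065 -0.034  0.077] q7 0.72
shift [-0.0922  0.0003 -0.1079] yaw -0.4942
```

Call:
arm_command([
  {"translation": [-0.02,0,-0.023],"yaw": -0.11,"grip": 1},
  {"translation": [-0.04,0,-0.046],"yaw": -0.22,"grip": 1},
  {"translation": [-0.06,0,-0.07],"yaw": -0.33,"grip": 1},
  {"translation": [-0.08,0,-0.093],"yaw": -0.44,"grip": 1},
  {"translation": [-0.0925,0,-0.108],"yaw": -0.494,"grip": 1},
])

```text
time: 4.37
tcp_pos: [0.5394, -0.089, 0.1451]
ee_rot: [0.529, 0.469, -0.47, -0.528]
wrist_force: [0.1, -0.2, -2.1]
width: 0.191
```

Call:
arm_command([
  {"translation": [0,0.01,0],"yaw": 0,"grip": 1},
  {"translation": [0,0.02,0],"yaw": 0,"grip": 1},
  {"translation": [0,0.03,0],"yaw": 0,"grip": 1},
  {"translation": [0,0.03,0],"yaw": 0,"grip": 1},
  {"translation": [0,0.03,0],"yaw": 0,"grip": 1},
])

```text
time: 4.78
tcp_pos: [0.5386, -0.0835, 0.1139]
ee_rot: [-0.528, -0.469, 0.47, 0.529]
wrist_force: [0.5, -0.1, -1.4]
width: 0.19
```

```bash
python3 go.py 0.5401 -0.0862 0.115 1.455; python3 - <<'E'
from plant import arm
import cv2,pickle,numpy as np
for n in("top","scene"):
    im=arm.capture(n)[:,:,::-1]; cv2.imwrite(f"pics/{n}2.png",im)
    z=im[150:270,200:360] if n=="top" else im[60:260,130:370]
    cv2.imwrite(f"pics/{n}2z.png",cv2.resize(np.ascontiguousarray(z),None,fx=3.3 if n=="scene" else 4.5,fy=3 if n=="scene" else 4.5,interpolation=cv2.INTER_CUBIC))
E
```

```text
t 4.78 pos [ 0.5386 -0.0835  0.1139] xang 1.4517 tilt [-0.0021  0.0002] w 0.19 F [ 0.47 -0.06 -1.41] T [ 0.051  0.042 -0.04 ] q7 1.32
shift [-0.0025 -0.0011 -0.0018] yaw -0.0033
```

View pics/scene2z.png

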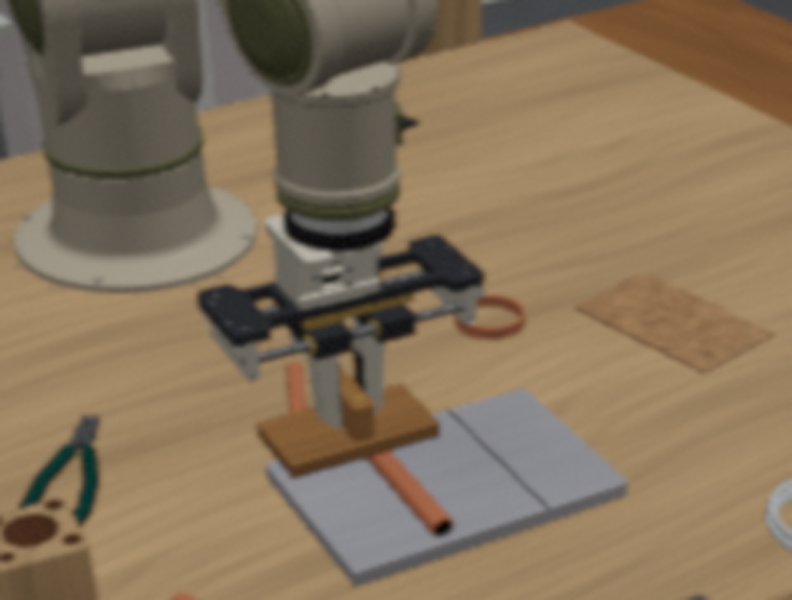

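View pics/top2z.png

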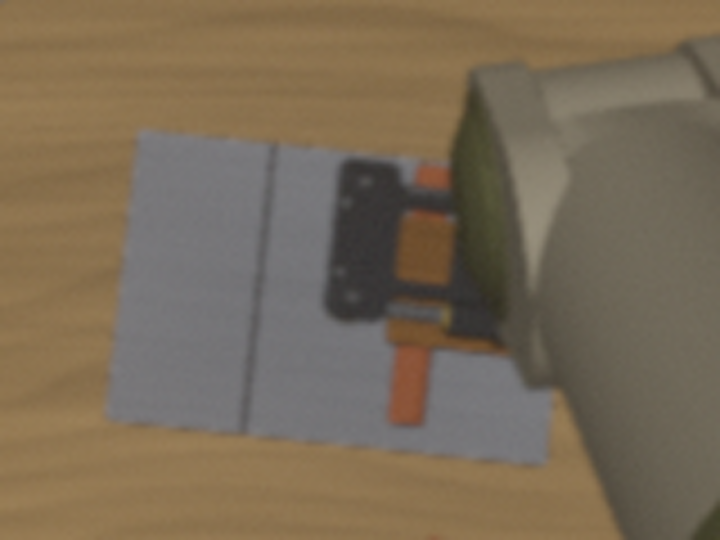

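The scene view shows the block level in the gripper above the tube, and the top view shows its front edge just past the tube. I'll lower to just above contact.

Call:
arm_command([
  {"translation": [-0.0025,0.015,-0.001],"yaw": 0,"grip": 1},
  {"translation": [-0.0025,0.03,-0.001],"yaw": 0,"grip": 1},
  {"translation": [-0.0025,0.042,-0.001],"yaw": 0,"grip": 1},
  {"translation": [-0.0025,0.047,-0.001],"yaw": 0,"grip": 1},
  {"translation": [-0.0025,0.047,-0.001],"yaw": 0,"grip": 1},
])

```text
time: 5.3
tcp_pos: [0.5397, -0.087, 0.067]
ee_rot: [-0.529, -0.469, 0.469, 0.529]
wrist_force: [1.3, 0.1, -1.9]
width: 0.188
```

Call:
arm_command([
  {"translation": [0,0,0],"yaw": 0,"grip": 1},
  {"translation": [0,0,0],"yaw": 0,"grip": 1},
  {"translation": [0,0,0],"yaw": 0,"grip": 1},
  {"translation": [0,0,0],"yaw": 0,"grip": 1},
  {"translation": [0,0,0],"yaw": 0,"grip": 1},
])

```text
time: 5.72
tcp_pos: [0.5403, -0.0876, 0.0681]
ee_rot: [0.53, 0.469, -0.469, -0.529]
wrist_force: [0.1, -0.4, -2.4]
width: 0.19
```

```bash
for i in 1 2; do python3 go.py 0.5401 -0.0862 0.065 1.455;done
```

```text
t 5.72 pos [ 0.5403 -0.0876  0.0681] xang 1.4499 tilt [ 0.0009 -0.0001] w 0.19 F [ 0.06 -0.44 -2.37] T [ 0.092 -0.037  0.006] q7 1.3
shift [0.0014 0.0031 0.0004] yaw -0.0051
t 5.72 pos [ 0.5403 -0.0876  0.0681] xang 1.4499 tilt [ 0.0009 -0.0001] w 0.19 F [ 0.06 -0.44 -2.37] T [ 0.092 -0.037  0.006] q7 1.3
shift [0.0014 0.0031 0.0004] yaw -0.0051
```

Call:
arm_command([
  {"translation": [0.001,0.0005,0],"yaw": -0.005,"grip": 1},
  {"translation": [0.001,0.001,0],"yaw": -0.005,"grip": 1},
  {"translation": [0.001,0.0015,0],"yaw": -0.005,"grip": 1},
  {"translation": [0.001,0.0015,0],"yaw": -0.005,"grip": 1},
  {"translation": [0.001,0.0015,0],"yaw": -0.005,"grip": 1},
])

```text
time: 6.13
tcp_pos: [0.5401, -0.0865, 0.0661]
ee_rot: [-0.528, -0.47, 0.47, 0.528]
wrist_force: [-0.4, 0.5, -2.4]
width: 0.189
```

Call:
arm_command([
  {"translation": [0,0.0003,0],"yaw": 0,"grip": 1},
  {"translation": [0,0.0005,0],"yaw": 0,"grip": 1},
  {"translation": [0,0.0008,0],"yaw": 0,"grip": 1},
  {"translation": [0,0.001,0],"yaw": 0,"grip": 1},
  {"translation": [0,0.001,0],"yaw": 0,"grip": 1},
])

```text
time: 6.55
tcp_pos: [0.5401, -0.0865, 0.0651]
ee_rot: [-0.528, -0.47, 0.47, 0.528]
wrist_force: [-0.2, 0.6, -1.3]
width: 0.191
```

```bash
python3 go.py
```

```text
t 6.55 pos [ 0.5401 -0.0865  0.0651] xang 1.4551 tilt [-0.0001 -0.    ] w 0.191 F [-0.19  0.56 -1.29] T [ 0.049 -0.023  0.022] q7 1.3
```

Not yet in contact, so I'll take small steps down.

Call:
arm_command([
  {"translation": [0,0.0001,0],"yaw": 0,"grip": 1},
  {"translation": [0,0.0002,0],"yaw": 0,"grip": 1},
  {"translation": [0,0.0004,0],"yaw": 0,"grip": 1},
  {"translation": [0,0.0005,0],"yaw": 0,"grip": 1},
  {"translation": [0,0.0005,0],"yaw": 0,"grip": 1},
])

```text
time: 6.97
tcp_pos: [0.5402, -0.0865, 0.0646]
ee_rot: [0.528, 0.47, -0.47, -0.528]
wrist_force: [-1.0, 0.7, -1.4]
width: 0.186
```

Call:
arm_command([
  {"translation": [0,0.0001,0],"yaw": 0,"grip": 1},
  {"translation": [0,0.0002,0],"yaw": 0,"grip": 1},
  {"translation": [0,0.0003,0],"yaw": 0,"grip": 1},
  {"translation": [0,0.0004,0],"yaw": 0,"grip": 1},
  {"translation": [0,0.0004,0],"yaw": 0,"grip": 1},
])

```text
time: 7.38
tcp_pos: [0.5402, -0.0866, 0.0642]
ee_rot: [0.528, 0.47, -0.47, -0.528]
wrist_force: [-0.4, 0.0, -2.1]
width: 0.186
```

Call:
arm_command([
  {"translation": [0,0.0001,0],"yaw": 0,"grip": 1},
  {"translation": [0,0.0002,0],"yaw": 0,"grip": 1},
  {"translation": [0,0.0003,0],"yaw": 0,"grip": 1},
  {"translation": [0,0.0004,0],"yaw": 0,"grip": 1},
  {"translation": [0,0.0004,0],"yaw": 0,"grip": 1},
])

```text
time: 7.8
tcp_pos: [0.5401, -0.0865, 0.0638]
ee_rot: [0.528, 0.47, -0.47, -0.528]
wrist_force: [0.1, -0.4, -2.4]
width: 0.188
```

Call:
arm_command([
  {"translation": [0,0.0001,0],"yaw": 0,"grip": 1},
  {"translation": [0,0.0002,0],"yaw": 0,"grip": 1},
  {"translation": [0,0.0003,0],"yaw": 0,"grip": 1},
  {"translation": [0,0.0004,0],"yaw": 0,"grip": 1},
  {"translation": [0,0.0004,0],"yaw": 0,"grip": 1},
])

```text
time: 8.22
tcp_pos: [0.5402, -0.0865, 0.0636]
ee_rot: [0.528, 0.47, -0.47, -0.528]
wrist_force: [-1.5, 0.3, 1.7]
width: 0.192
```

Call:
arm_command([
  {"translation": [0,0.0001,0],"yaw": 0,"grip": 1},
  {"translation": [0,0.0002,0],"yaw": 0,"grip": 1},
  {"translation": [0,0.0002,0],"yaw": 0,"grip": 1},
  {"translation": [0,0.0002,0],"yaw": 0,"grip": 1},
  {"translation": [0,0.0002,0],"yaw": 0,"grip": 1},
])

```text
time: 8.63
tcp_pos: [0.5402, -0.0865, 0.0635]
ee_rot: [0.528, 0.47, -0.47, -0.528]
wrist_force: [-0.9, 0.1, 5.7]
width: 0.189
```

```bash
python3 go.py
```

```text
t 8.63 pos [ 0.5402 -0.0865  0.0635] xang 1.455 tilt [ 0.0003 -0.0001] w 0.189 F [-0.94  0.09  5.7 ] T [0.349 0.296 0.056] q7 1.3
```

Call:
arm_command([
  {"translation": [0.0005,0.0001,0],"yaw": 0,"grip": 1},
  {"translation": [0.0015,0.0001,0],"yaw": 0,"grip": 1},
  {"translation": [0.003,0.0001,0],"yaw": 0,"grip": 1},
  {"translation": [0.0045,0.0001,0],"yaw": 0,"grip": 1},
  {"translation": [0.006,0.0001,0],"yaw": 0,"grip": 1},
])

```text
time: 9.05
tcp_pos: [0.541, -0.0805, 0.0635]
ee_rot: [0.528, 0.47, -0.47, -0.528]
wrist_force: [-0.9, -0.2, 6.3]
width: 0.188
```

```bash
python3 go.py
```

```text
t 9.05 pos [ 0.541  -0.0805  0.0635] xang 1.4549 tilt [ 0.0004 -0.0001] w 0.188 F [-0.94 -0.22  6.28] T [0.27  0.359 0.055] q7 1.29
```

Call:
arm_command([
  {"translation": [0.002,0.0,0],"yaw": 0,"grip": 1},
  {"translation": [0.004,0.0,0],"yaw": 0,"grip": 1},
  {"translation": [0.006,0.0,0],"yaw": 0,"grip": 1},
  {"translation": [0.008,0.0,0],"yaw": 0,"grip": 1},
  {"translation": [0.01,0.0,0],"yaw": 0,"grip": 1},
])

```text
time: 9.47
tcp_pos: [0.5422, -0.0706, 0.0635]
ee_rot: [0.528, 0.47, -0.47, -0.528]
wrist_force: [-1.9, -0.9, 6.5]
width: 0.192
```

Call:
arm_command([
  {"translation": [0.002,0.0,0],"yaw": 0,"grip": 1},
  {"translation": [0.004,0.0,0],"yaw": 0,"grip": 1},
  {"translation": [0.006,0.0,0],"yaw": 0,"grip": 1},
  {"translation": [0.008,0.0,0],"yaw": 0,"grip": 1},
  {"translation": [0.01,0.0,0],"yaw": 0,"grip": 1},
])

```text
time: 9.88
tcp_pos: [0.5434, -0.0606, 0.0636]
ee_rot: [0.528, 0.47, -0.47, -0.528]
wrist_force: [-1.6, 0.5, 6.4]
width: 0.19
```

```bash
python3 go.py; python3 - <<'E'
from plant import arm
import cv2,numpy as np
n="scene"
im=arm.capture(n)[:,:,::-1]; cv2.imwrite(f"pics/{n}3.png",im)
cv2.imwrite(f"pics/{n}3z.png",cv2.resize(np.ascontiguousarray(im[160:260,190:350]),None,fx=5,fy=5,interpolation=cv2.INTER_CUBIC))
E
```

```text
t 9.88 pos [ 0.5434 -0.0606  0.0636] xang 1.455 tilt [ 0.0006 -0.0001] w 0.19 F [-1.61  0.46  6.43] T [ 0.156  0.283 -0.022] q7 1.26
```

View pics/scene3z.png

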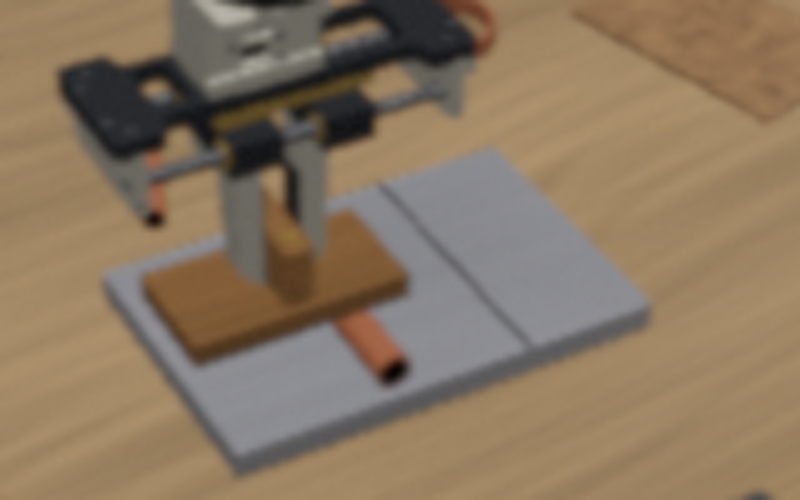

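The scene view shows the tube following under the level block, with its near end at zoom (393,370). I'll keep rolling.

Call:
arm_command([
  {"translation": [0.003,0.0,0],"yaw": 0,"grip": 1},
  {"translation": [0.006,0.0,0],"yaw": 0,"grip": 1},
  {"translation": [0.009,0.0,0],"yaw": 0,"grip": 1},
  {"translation": [0.012,0.0,0],"yaw": 0,"grip": 1},
  {"translation": [0.015,0.0,0],"yaw": 0,"grip": 1},
])

```text
time: 10.35
tcp_pos: [0.5452, -0.0457, 0.0636]
ee_rot: [0.528, 0.47, -0.47, -0.528]
wrist_force: [-0.3, -0.8, 6.9]
width: 0.188
```

Call:
arm_command([
  {"translation": [0.003,0.0,0],"yaw": 0,"grip": 1},
  {"translation": [0.006,0.0,0],"yaw": 0,"grip": 1},
  {"translation": [0.009,0.0,0],"yaw": 0,"grip": 1},
  {"translation": [0.012,0.0,0],"yaw": 0,"grip": 1},
  {"translation": [0.015,0.0,0],"yaw": 0,"grip": 1},
])

```text
time: 10.77
tcp_pos: [0.547, -0.0308, 0.0636]
ee_rot: [0.528, 0.47, -0.47, -0.528]
wrist_force: [-1.1, -0.8, 6.1]
width: 0.188
```

```bash
python3 go.py
```

```text
t 10.77 pos [ 0.547  -0.0308  0.0636] xang 1.455 tilt [ 0.0009 -0.0001] w 0.188 F [-1.12 -0.82  6.11] T [0.11  0.241 0.018] q7 1.22
```

Call:
arm_command([
  {"translation": [0.003,0.0,0],"yaw": 0,"grip": 1},
  {"translation": [0.006,0.0,0],"yaw": 0,"grip": 1},
  {"translation": [0.009,0.0,0],"yaw": 0,"grip": 1},
  {"translation": [0.012,0.0,0],"yaw": 0,"grip": 1},
  {"translation": [0.015,0.0,0],"yaw": 0,"grip": 1},
])

```text
time: 11.18
tcp_pos: [0.5488, -0.0159, 0.0636]
ee_rot: [0.528, 0.47, -0.47, -0.528]
wrist_force: [-1.3, -0.7, 5.4]
width: 0.186
```

Call:
arm_command([
  {"translation": [0.003,0.0,0],"yaw": 0,"grip": 1},
  {"translation": [0.006,0.0,0],"yaw": 0,"grip": 1},
  {"translation": [0.009,0.0,0],"yaw": 0,"grip": 1},
  {"translation": [0.012,0.0,0],"yaw": 0,"grip": 1},
  {"translation": [0.015,0.0,0],"yaw": 0,"grip": 1},
])

```text
time: 11.6
tcp_pos: [0.5506, -0.001, 0.0636]
ee_rot: [0.528, 0.471, -0.47, -0.528]
wrist_force: [-0.5, -0.8, 5.7]
width: 0.191
```

```bash
python3 go.py
```

```text
t 11.6 pos [ 0.5506 -0.001   0.0636] xang 1.455 tilt [ 0.0012 -0.    ] w 0.191 F [-0.54 -0.77  5.7 ] T [-0.051  0.111  0.018] q7 1.18
```

Call:
arm_command([
  {"translation": [0.003,0.0,0],"yaw": 0,"grip": 1},
  {"translation": [0.006,0.0001,0],"yaw": 0,"grip": 1},
  {"translation": [0.009,0.0001,0],"yaw": 0,"grip": 1},
  {"translation": [0.012,0.0001,0],"yaw": 0,"grip": 1},
  {"translation": [0.015,0.0001,0],"yaw": 0,"grip": 1},
])

```text
time: 12.02
tcp_pos: [0.5524, 0.0139, 0.0636]
ee_rot: [0.528, 0.471, -0.47, -0.528]
wrist_force: [-0.9, -0.8, 6.5]
width: 0.189
```

Call:
arm_command([
  {"translation": [0.003,0.0,0],"yaw": 0,"grip": 1},
  {"translation": [0.006,0.0,0],"yaw": 0,"grip": 1},
  {"translation": [0.009,0.0,0],"yaw": 0,"grip": 1},
  {"translation": [0.012,0.0,0],"yaw": 0,"grip": 1},
  {"translation": [0.015,0.0,0],"yaw": 0,"grip": 1},
])

```text
time: 12.43
tcp_pos: [0.5543, 0.0288, 0.0636]
ee_rot: [0.528, 0.471, -0.47, -0.528]
wrist_force: [-0.4, 0.3, 7.4]
width: 0.188
```

```bash
python3 go.py
```

```text
t 12.43 pos [0.5543 0.0288 0.0636] xang 1.455 tilt [ 0.0015 -0.    ] w 0.188 F [-0.39  0.31  7.41] T [-0.205  0.107 -0.042] q7 1.13
```

Call:
arm_command([
  {"translation": [0.003,0.0,0],"yaw": 0,"grip": 1},
  {"translation": [0.006,0.0,0],"yaw": 0,"grip": 1},
  {"translation": [0.009,0.0,0],"yaw": 0,"grip": 1},
  {"translation": [0.012,0.0,0],"yaw": 0,"grip": 1},
  {"translation": [0.015,0.0,0],"yaw": 0,"grip": 1},
])

```text
time: 12.85
tcp_pos: [0.5561, 0.0437, 0.0636]
ee_rot: [0.528, 0.471, -0.47, -0.528]
wrist_force: [0.1, -0.6, 7.0]
width: 0.19
```

Call:
arm_command([
  {"translation": [0.003,0.0,0],"yaw": 0,"grip": 1},
  {"translation": [0.006,0.0,0],"yaw": 0,"grip": 1},
  {"translation": [0.009,0.0,0],"yaw": 0,"grip": 1},
  {"translation": [0.012,0.0,0],"yaw": 0,"grip": 1},
  {"translation": [0.015,0.0,0],"yaw": 0,"grip": 1},
])

```text
time: 13.27
tcp_pos: [0.5579, 0.0586, 0.0636]
ee_rot: [0.529, 0.471, -0.47, -0.528]
wrist_force: [0.3, -0.0, 6.6]
width: 0.194
```

```bash
python3 go.py; python3 - <<'E'
from plant import arm
import cv2,numpy as np
for n in("scene","top"):
    im=arm.capture(n)[:,:,::-1]; cv2.imwrite(f"pics/{n}4.png",im)
    z=im[160:260,190:350] if n=="scene" else im[165:265,210:350]
    cv2.imwrite(f"pics/{n}4z.png",cv2.resize(np.ascontiguousarray(z),None,fx=5,fy=5,interpolation=cv2.INTER_CUBIC))
E
```

```text
t 13.27 pos [0.5579 0.0586 0.0636] xang 1.455 tilt [0.0017 0.    ] w 0.194 F [ 0.31 -0.04  6.63] T [-0.316  0.007 -0.022] q7 1.09
```

View pics/scene4z.png

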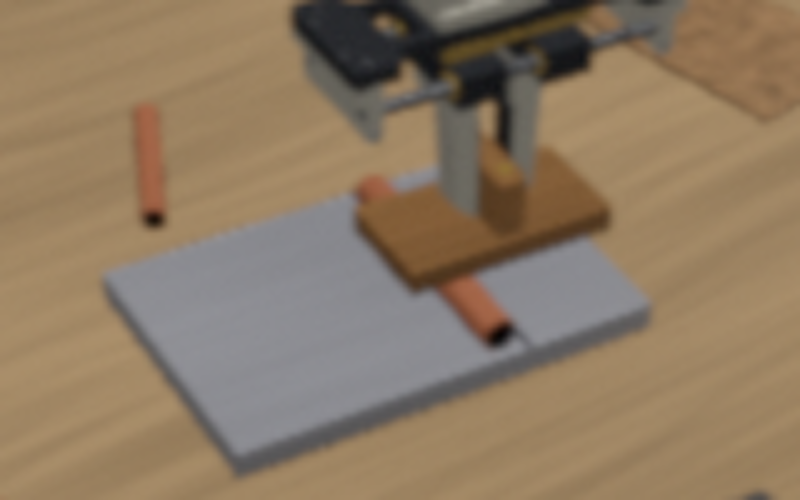

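View pics/top4z.png

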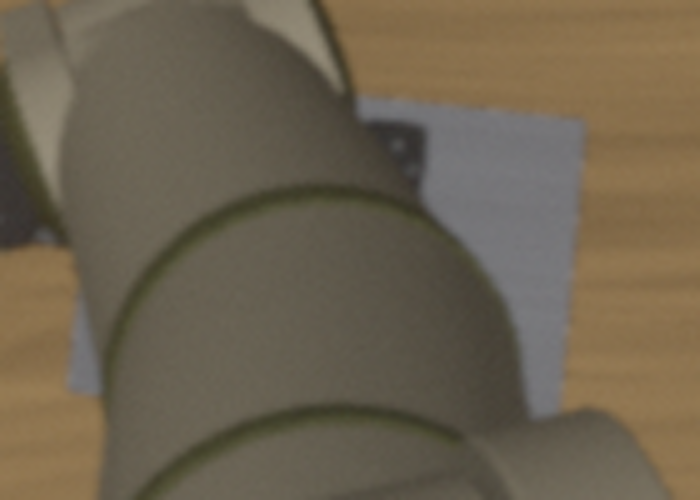

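The scene view shows the tube's near end at zoom (500,333), just short of the line end at (533,348). I'll compute the remaining distance from this camera.

```bash
python3 - <<'E'
from plant import arm
import numpy as np
from h import *
c=arm.get_calibration("scene")
z0=lambda x,y:(200+(x+.5)/4.5-.5,140+(y+.5)/4.5-.5)
z4=lambda x,y:(190+(x+.5)/5-.5,160+(y+.5)/5-.5)
zt=.023
A=onz(c,*z0(297,253),zt)[:2];B=onz(c,*z0(433,402),zt)[:2]
print("line ends",A,B,(A+B)/2)
B4=onz(c,*z4(533,348),zt)[:2];print("line near end now",B4)
n=np.array([.10632,.99433])
m=(A+B)/2
for nm,p in(("start near",z0(288,430)),("start far",z0(181,292)),("now near",z4(500,333)),("now far",z4(372,186))):
    w=onz(c,*p,zt+.01)[:2];print(nm,w,"x in line",(w-m)@n)
E
```

```text
line ends [0.46520641 0.0556598 ] [0.62487699 0.03736747] [0.5450417  0.04651363]
line near end now [0.62620279 0.03751485]
start near [ 0.60756544 -0.04976659] x in line -0.08908679171909795
start far [ 0.4694241  -0.03057688] x in line -0.08469307516571921
now near [0.61660871 0.02343894] x in line -0.015334852234910278
now far [0.47754307 0.04169488] x in line -0.01196788945088882
```

```bash
python3 - <<'E'
import cv2
s=cv2.imread("pics/scene4.png")
cv2.imwrite("pics/scene4y.png",cv2.resize(s[185:235,255:305],None,fx=12,fy=12,interpolation=cv2.INTER_CUBIC))
E
```

```text
(no output)
```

View pics/scene4y.png

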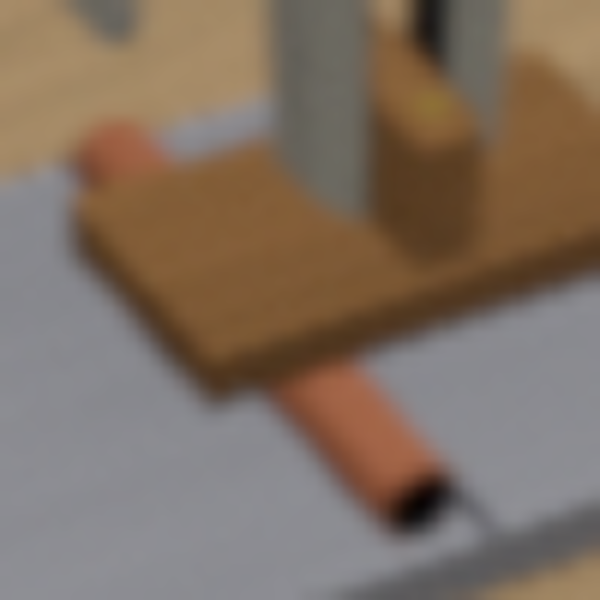

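Both methods give about 14 mm left for the tube, which means 28 mm of block travel.

Call:
arm_command([
  {"translation": [0.003,0.0,0],"yaw": 0,"grip": 1},
  {"translation": [0.006,0.0,0],"yaw": 0,"grip": 1},
  {"translation": [0.009,0.0,0],"yaw": 0,"grip": 1},
  {"translation": [0.012,0.0,0],"yaw": 0,"grip": 1},
  {"translation": [0.015,0.0,0],"yaw": 0,"grip": 1},
])

```text
time: 13.78
tcp_pos: [0.5597, 0.0735, 0.0636]
ee_rot: [0.528, 0.471, -0.47, -0.528]
wrist_force: [1.1, -0.4, 5.8]
width: 0.186
```

Call:
arm_command([
  {"translation": [0.003,0.0,0],"yaw": 0,"grip": 1},
  {"translation": [0.006,0.0,0],"yaw": 0,"grip": 1},
  {"translation": [0.009,0.0,0],"yaw": 0,"grip": 1},
  {"translation": [0.0115,0.0,0],"yaw": 0,"grip": 1},
  {"translation": [0.013,0.0,0],"yaw": 0,"grip": 1},
])

```text
time: 14.2
tcp_pos: [0.5613, 0.0866, 0.0636]
ee_rot: [0.528, 0.471, -0.47, -0.528]
wrist_force: [1.2, -0.1, 5.3]
width: 0.189
```

Call:
arm_command([
  {"translation": [0,0,0],"yaw": 0,"grip": 1},
  {"translation": [0,0,0],"yaw": 0,"grip": 1},
  {"translation": [0,0,0],"yaw": 0,"grip": 1},
  {"translation": [0,0,0],"yaw": 0,"grip": 1},
  {"translation": [0,0,0],"yaw": 0,"grip": 1},
])

```text
time: 14.62
tcp_pos: [0.5613, 0.0865, 0.0636]
ee_rot: [0.528, 0.471, -0.47, -0.528]
wrist_force: [0.6, 0.3, 5.3]
width: 0.19
```

```bash
python3 go.py; python3 - <<'E'
from plant import arm
import cv2,numpy as np
n="scene"
im=arm.capture(n)[:,:,::-1]; cv2.imwrite(f"pics/{n}5.png",im)
cv2.imwrite(f"pics/{n}5z.png",cv2.resize(np.ascontiguousarray(im[170:240,250:320]),None,fx=8,fy=8,interpolation=cv2.INTER_CUBIC))
E
```

```text
t 14.62 pos [0.5613 0.0865 0.0636] xang 1.4551 tilt [0.0021 0.0004] w 0.19 F [0.56 0.26 5.28] T [-0.193 -0.095  0.028] q7 1.06
```

View pics/scene5z.png

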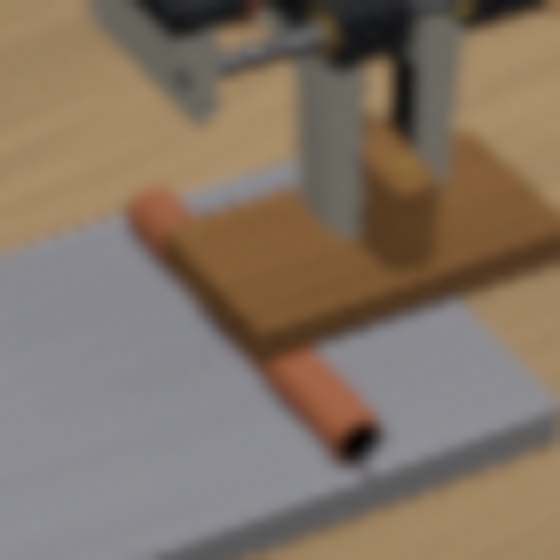

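```bash
python3 - <<'E'
from plant import arm
import numpy as np
from h import *
c=arm.get_calibration("scene")
z5=lambda x,y:(250+(x+.5)/8-.5,170+(y+.5)/8-.5)
n=np.array([.10632,.99433]);m=np.array([.54504,.04651])
for p in((360,440),(152,205),(148,210)):
    w=onz(c,*z5(*p),.033)[:2];print(w,(w-m)@n)
w=onz(c,*z5(368,470),.023)[:2];print("line near",w,(w-m)@n)
E
```

```text
[0.61862045 0.03764151] -0.0009951337556320047
[0.47851864 0.05612859] 0.002491501966321353
[0.48009877 0.05335193] -0.00010141922024266688
line near [0.62251407 0.03832604] 9.948889297326267e-05
```

The tube axis is within about 1 mm of the line. I'll lift straight up, slowly at first.

Call:
arm_command([
  {"translation": [0,-0.0002,0],"yaw": 0,"grip": 1},
  {"translation": [0,-0.0005,0],"yaw": 0,"grip": 1},
  {"translation": [0,-0.001,0],"yaw": 0,"grip": 1},
  {"translation": [0,-0.002,0],"yaw": 0,"grip": 1},
  {"translation": [0,-0.004,0],"yaw": 0,"grip": 1},
])

```text
time: 15.08
tcp_pos: [0.5596, 0.0862, 0.0667]
ee_rot: [-0.528, -0.47, 0.471, 0.528]
wrist_force: [-0.1, -0.7, -1.7]
width: 0.191
```

Call:
arm_command([
  {"translation": [0,-0.01,0],"yaw": 0,"grip": 1},
  {"translation": [0,-0.025,0],"yaw": 0,"grip": 1},
  {"translation": [0,-0.05,0],"yaw": 0,"grip": 1},
  {"translation": [0,-0.07,0],"yaw": 0,"grip": 1},
  {"translation": [0,-0.08,0],"yaw": 0,"grip": 1},
])

```text
time: 15.5
tcp_pos: [0.561, 0.0864, 0.1499]
ee_rot: [0.529, 0.471, -0.469, -0.528]
wrist_force: [0.2, 0.2, -1.0]
width: 0.191
```

```bash
python3 go.py 0.441 0.328 0.145 0.12; python3 - <<'E'
from plant import arm
import cv2,numpy as np
n="scene"
im=arm.capture(n)[:,:,::-1]; cv2.imwrite(f"pics/{n}6.png",im)
cv2.imwrite(f"pics/{n}6z.png",cv2.resize(np.ascontiguousarray(im[120:240,200:360]),None,fx=5,fy=5,interpolation=cv2.INTER_CUBIC))
E
```

```text
t 15.5 pos [0.561  0.0864 0.1499] xang 1.4549 tilt [0.0027 0.0006] w 0.191 F [ 0.21  0.16 -1.01] T [ 0.015 -0.029  0.013] q7 1.09
shift [0.2261 0.0047 0.1471] yaw 1.3349
```

View pics/scene6z.png

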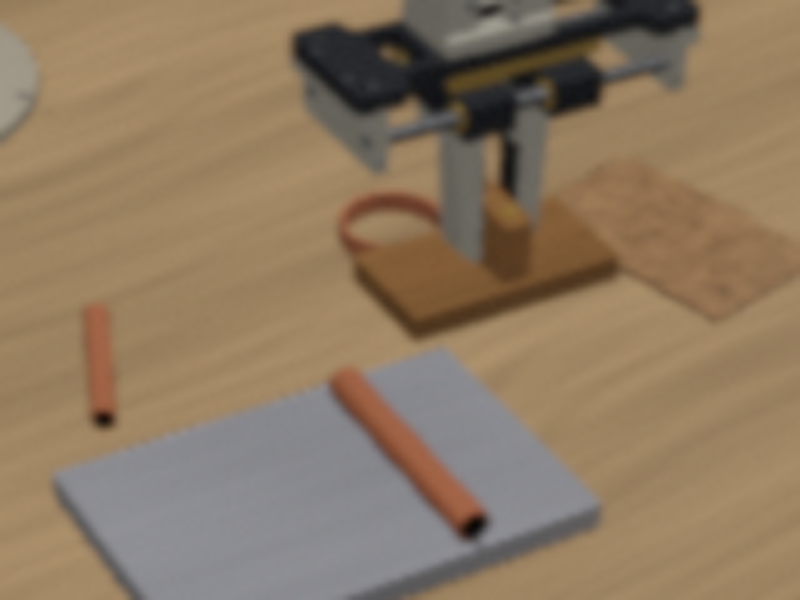

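The tube is lying over the line. Now I'll carry the block to the cork.

Call:
arm_command([
  {"translation": [0.016,0,0.01],"yaw": 0.1,"grip": 1},
  {"translation": [0.032,0,0.021],"yaw": 0.2,"grip": 1},
  {"translation": [0.048,0,0.031],"yaw": 0.3,"grip": 1},
  {"translation": [0.064,0,0.042],"yaw": 0.4,"grip": 1},
  {"translation": [0.08,0,0.052],"yaw": 0.46,"grip": 1},
])

```text
time: 15.97
tcp_pos: [0.5168, 0.1723, 0.1464]
ee_rot: [-0.622, -0.335, 0.336, 0.622]
wrist_force: [0.2, 0.0, -1.9]
width: 0.192
```

```bash
python3 go.py 0.441 0.328 0.145 0.12
```

```text
t 15.97 pos [0.5168 0.1723 0.1464] xang 0.9895 tilt [-0.0009 -0.0005] w 0.192 F [ 0.17  0.02 -1.91] T [-0.032 -0.045 -0.008] q7 0.57
shift [0.0885 0.0014 0.1489] yaw 0.8695
```

Call:
arm_command([
  {"translation": [0.01,0,0.017],"yaw": 0.1,"grip": 1},
  {"translation": [0.02,0,0.034],"yaw": 0.2,"grip": 1},
  {"translation": [0.03,0,0.05],"yaw": 0.3,"grip": 1},
  {"translation": [0.04,0,0.067],"yaw": 0.4,"grip": 1},
  {"translation": [0.05,0,0.084],"yaw": 0.48,"grip": 1},
])

```text
time: 16.38
tcp_pos: [0.4737, 0.26, 0.1464]
ee_rot: [0.684, 0.178, -0.179, -0.684]
wrist_force: [0.5, 0.3, -1.0]
width: 0.188
```

```bash
python3 go.py 0.441 0.328 0.145 0.12
```

```text
t 16.38 pos [0.4737 0.26   0.1464] xang 0.5099 tilt [-0.0007 -0.0008] w 0.188 F [ 0.53  0.32 -0.96] T [-0.04   0.043 -0.052] q7 0.05
shift [0.0046 0.0014 0.0753] yaw 0.3899
```

Then down: contact is expected at TCP z ≈ 0.0256.

Call:
arm_command([
  {"translation": [0.001,0.01,0.02],"yaw": 0.1,"grip": 1},
  {"translation": [0.002,0.025,0.04],"yaw": 0.2,"grip": 1},
  {"translation": [0.003,0.04,0.06],"yaw": 0.3,"grip": 1},
  {"translation": [0.0045,0.055,0.0753],"yaw": 0.39,"grip": 1},
  {"translation": [0.0045,0.065,0.0753],"yaw": 0.39,"grip": 1},
])

```text
time: 16.8
tcp_pos: [0.4389, 0.3304, 0.08]
ee_rot: [0.706, 0.044, -0.045, -0.706]
wrist_force: [-0.8, 1.2, -1.4]
width: 0.188
```

```bash
python3 go.py 0.441 0.328 0.0266 0.12
```

```text
t 16.8 pos [0.4389 0.3304 0.08  ] xang 0.1256 tilt [-0.0018 -0.0003] w 0.188 F [-0.79  1.23 -1.44] T [-0.02   0.081  0.012] q7 -0.31
shift [ 0.0019  0.0534 -0.0026] yaw 0.0056
```

Call:
arm_command([
  {"translation": [0.001,0.015,-0.001],"yaw": 0,"grip": 1},
  {"translation": [0.001,0.03,-0.001],"yaw": 0,"grip": 1},
  {"translation": [0.001,0.042,-0.001],"yaw": 0,"grip": 1},
  {"translation": [0.001,0.049,-0.001],"yaw": 0,"grip": 1},
  {"translation": [0.001,0.052,-0.001],"yaw": 0,"grip": 1},
])

```text
time: 17.22
tcp_pos: [0.4424, 0.3251, 0.0288]
ee_rot: [0.706, 0.044, -0.045, -0.705]
wrist_force: [-0.6, -0.2, -2.3]
width: 0.195
```

Call:
arm_command([
  {"translation": [0,0.0003,0],"yaw": 0,"grip": 1},
  {"translation": [0,0.0006,0],"yaw": 0,"grip": 1},
  {"translation": [0,0.0009,0],"yaw": 0,"grip": 1},
  {"translation": [0,0.0012,0],"yaw": 0,"grip": 1},
  {"translation": [0,0.0012,0],"yaw": 0,"grip": 1},
])

```text
time: 17.63
tcp_pos: [0.4427, 0.3265, 0.0293]
ee_rot: [-0.706, -0.045, 0.044, 0.706]
wrist_force: [0.2, 0.1, -1.0]
width: 0.191
```

```bash
python3 go.py 0.441 0.328 0.0266 0.12
```

```text
t 17.63 pos [0.4427 0.3265 0.0293] xang 0.1253 tilt [0.0006 0.0005] w 0.191 F [ 0.16  0.07 -0.99] T [-0.026  0.032  0.003] q7 -0.28
shift [-0.0015  0.0027  0.0017] yaw 0.0053
```

Call:
arm_command([
  {"translation": [0,0.0005,0],"yaw": 0,"grip": 1},
  {"translation": [0,0.001,0],"yaw": 0,"grip": 1},
  {"translation": [0,0.0015,0],"yaw": 0,"grip": 1},
  {"translation": [0,0.002,0],"yaw": 0,"grip": 1},
  {"translation": [0,0.0022,0],"yaw": 0,"grip": 1},
])

```text
time: 18.05
tcp_pos: [0.4425, 0.3263, 0.0265]
ee_rot: [0.706, 0.044, -0.044, -0.706]
wrist_force: [0.3, -0.2, -2.4]
width: 0.193
```

Call:
arm_command([
  {"translation": [0,0.0003,0],"yaw": 0,"grip": 1},
  {"translation": [0,0.0006,0],"yaw": 0,"grip": 1},
  {"translation": [0,0.0009,0],"yaw": 0,"grip": 1},
  {"translation": [0,0.001,0],"yaw": 0,"grip": 1},
  {"translation": [0,0.001,0],"yaw": 0,"grip": 1},
])

```text
time: 18.47
tcp_pos: [0.4426, 0.3263, 0.0256]
ee_rot: [0.706, 0.044, -0.044, -0.706]
wrist_force: [0.1, -1.1, -2.2]
width: 0.191
```

Call:
arm_command([
  {"translation": [0,0.0001,0],"yaw": 0,"grip": 1},
  {"translation": [0,0.0002,0],"yaw": 0,"grip": 1},
  {"translation": [0,0.0003,0],"yaw": 0,"grip": 1},
  {"translation": [0,0.0004,0],"yaw": 0,"grip": 1},
  {"translation": [0,0.0004,0],"yaw": 0,"grip": 1},
])

```text
time: 18.88
tcp_pos: [0.4426, 0.3263, 0.0256]
ee_rot: [-0.706, -0.044, 0.044, 0.706]
wrist_force: [-0.5, -1.0, 5.2]
width: 0.192
```

Call:
arm_command([
  {"translation": [0,0.0001,0],"yaw": 0,"grip": 1},
  {"translation": [0,0.0002,0],"yaw": 0,"grip": 1},
  {"translation": [0,0.0003,0],"yaw": 0,"grip": 1},
  {"translation": [0,0.0003,0],"yaw": 0,"grip": 1},
  {"translation": [0,0.0003,0],"yaw": 0,"grip": 1},
])

```text
time: 19.3
tcp_pos: [0.4426, 0.3263, 0.0256]
ee_rot: [-0.706, -0.044, 0.044, 0.706]
wrist_force: [-1.3, -0.3, 9.3]
width: 0.193
```

The block is seated. I'll open the gripper.

Call:
arm_command([
  {"translation": [0,-0.0004,0],"yaw": 0,"grip": 0.75},
  {"translation": [0,-0.0004,0],"yaw": 0,"grip": 0.5},
  {"translation": [0,-0.0004,0],"yaw": 0,"grip": 0.3},
  {"translation": [0,-0.0004,0],"yaw": 0,"grip": 0.3},
  {"translation": [0,-0.0004,0],"yaw": 0,"grip": 0.3},
])

```text
time: 19.72
tcp_pos: [0.4426, 0.3264, 0.0252]
ee_rot: [0.706, 0.044, -0.044, -0.706]
wrist_force: [-0.0, -0.5, -0.2]
width: 0.489
```

Call:
arm_command([
  {"translation": [0,0,0],"yaw": 0,"grip": 0.3},
  {"translation": [0,0,0],"yaw": 0,"grip": 0.3},
  {"translation": [0,-0.005,0],"yaw": 0,"grip": 0.3},
  {"translation": [0,-0.015,0],"yaw": 0,"grip": 0.3},
  {"translation": [0,-0.03,0],"yaw": 0,"grip": 0.3},
])

```text
time: 20.13
tcp_pos: [0.4422, 0.3259, 0.0555]
ee_rot: [0.706, 0.044, -0.045, -0.705]
wrist_force: [-0.7, -0.5, 0.2]
width: 0.697
```

Call:
arm_command([
  {"translation": [0,-0.03,0],"yaw": 0,"grip": 0.3},
  {"translation": [0,-0.06,0],"yaw": 0,"grip": 0.3},
  {"translation": [0,-0.09,0],"yaw": 0,"grip": 0.3},
  {"translation": [0,-0.12,0],"yaw": 0,"grip": 0.3},
  {"translation": [0,-0.14,0],"yaw": 0,"grip": 0.3},
])

```text
time: 20.55
tcp_pos: [0.4431, 0.3264, 0.199]
ee_rot: [-0.705, -0.045, 0.043, 0.706]
wrist_force: [-0.0, 0.7, 0.2]
width: 0.698
```

```bash
python3 go.py; python3 - <<'E'
from plant import arm
import cv2,numpy as np,pickle
c=arm.get_calibration("wrist");pickle.dump(c,open("w7.pkl","wb"))
for n in("wrist","scene","top"):
    im=arm.capture(n)[:,:,::-1]; cv2.imwrite(f"pics/{n}7.png",im)
E
```

```text
t 20.55 pos [0.4431 0.3264 0.199 ] xang 0.1246 tilt [0.0022 0.0021] w 0.698 F [-0.04  0.7   0.18] T [-0.027  0.023 -0.034] q7 -0.38
```

View pics/wrist7.png

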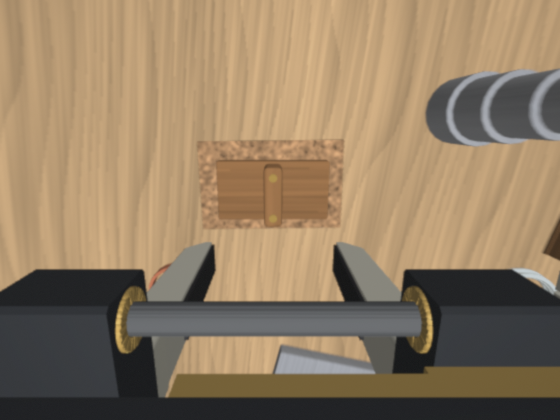

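View pics/top7.png

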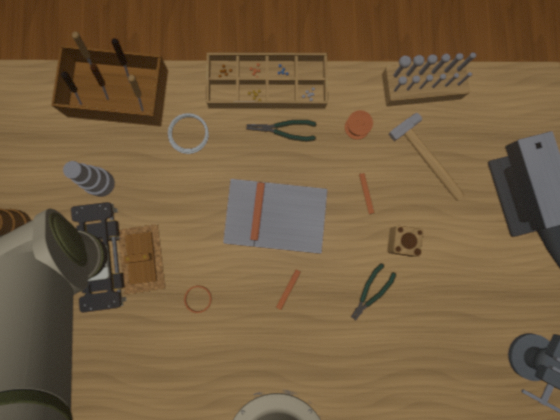

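View pics/scene7.png

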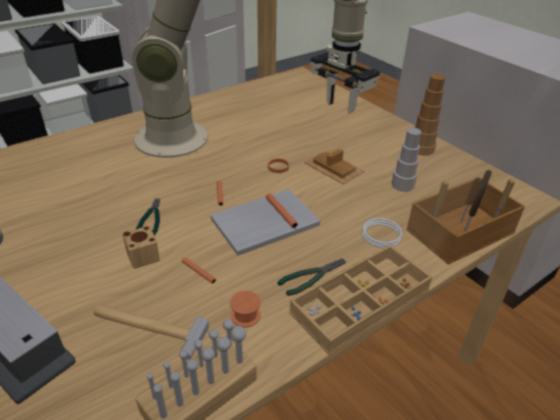

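The wrist view shows the block flat and centred on the cork, with the rib at about (273,195). The top view shows the tube at (258,211) over the line and the other items where they were. Now I'll measure the tube with the top camera.

```bash
python3 - <<'E'
from plant import arm
import cv2,numpy as np
from h import *
c=arm.get_calibration("top")
def tube(f,x0c):
    im=cv2.imread(f);hsv=cv2.cvtColor(im,cv2.COLOR_BGR2HSV).astype(float)
    Q=[]
    for v in range(190,236):
        x0=x0c-(v-211)*.11;xs=np.arange(int(x0)-9,int(x0)+10);w=np.clip(hsv[v,xs,1]-40,0,None);Q.append(((xs*w).sum()/w.sum(),v))
    W=np.array([onz(c,*p,.033)[:2] for p in Q],np.float32)
    vx,vy,x,y=cv2.fitLine(W,cv2.DIST_HUBER,0,.01,.01).ravel();return np.array([x,y]),np.arctan2(vy,vx)
n=np.array([.10632,.99433]);ln=np.array([.54599,.04454])
for f,x in(("pics/top0.png",293.5),("pics/top7.png",258)):
    m,a=tube(f,x);print(f,m,a,"x in line mm",1000*((m-ln)@n))
d=cv2.absdiff(cv2.imread("pics/top0.png"),cv2.imread("pics/top7.png")).max(2)
n_,l,st,ce=cv2.connectedComponentsWithStats((d>35).astype(np.uint8));print([list(s) for s in st[1:] if s[4]>8])
E
```

```text
pics/top0.png [ 0.5552858  -0.04425441] -0.12432737 x in line mm -87.30261973503768
pics/top7.png [0.54719734 0.04462689] -0.12247951 x in line mm 0.2147635303831095
[[np.int32(251), np.int32(182), np.int32(14), np.int32(58), np.int32(430)], [np.int32(287), np.int32(186), np.int32(13), np.int32(59), np.int32(449)], [np.int32(0), np.int32(202), np.int32(126), np.int32(218), np.int32(14098)], [np.int32(0), np.int32(221), np.int32(33), np.int32(34), np.int32(537)], [np.int32(27), np.int32(253), np.int32(7), np.int32(5), np.int32(18)]]
```

The tube is 0.2 mm from the line and 1° off parallel. Handing in.

```bash
python3 -c "
from plant import arm
print(arm.hand_in())"
```

```text
the job is handed in; nothing more can be done
None
```

I gripped the block by its rib and pressed it level on the tube. In one stroke of about 174 mm I rolled the tube some 87 mm to the scribed line. Then I lifted the block straight off, laid it on the cork mat and let go. The job was handed in at about 21 s of the 58 s allowed; it reported no verdict.

- **Pressing:** the wrist readings, corrected for the block's weight, showed about 7 to 9 N during the stroke, a little under the 10 N asked. These were one reading at the end of each move, so brief peaks between them were not seen. At first the contact sat towards one edge of the block, and it evened out as the tube rolled.
- **Tube:** the top camera puts its axis 0.2 mm from the line and about 1° off parallel. The scene camera agreed to about 1 mm while the tube was still pressed.
- **Block:** the wrist picture shows it flat, released and near the middle of the mat. The gripper was set down within about 2 mm of the measured mat centre.
- **Rest of the bench:** comparing the first and last top views showed changes only at the tube's old and new places and where the arm now blocks the view. No check failed.

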